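Rock a seized shut-off cock free and open it

TASK

The shut-off cock with the rusty brown handle has seized half shut. Grip its handle and rock it back and forth in small arcs, about 17 degrees to each side and at least twice each way, until it breaks free; then turn it anticlockwise (seen from above) until the handle lies in line with its pipe, fully open, and let go. Leave the shut cock with the blue handle as it is.

Things in the scene. Friction and masses are not known exactly. Their poses are not given: they have to be found in the camera images.
- rusty_grip (a point): Grip point in the rusty brown bar handle of the seized cock: on the vertical turning axis, 85 mm above the table, mid-length and mid-width of the bar. Bar 56 mm long, 12 thick, 32 high: flat top 14 mm above this point, underside 18 mm below it, over a hub of 12 mm radius. x axis along the bar, z up; it turns with the bar.
- rusty_handle (a joint): Rad, grows anticlockwise from above. Starts within 0.05 of 0; at 0.87 the bar is in line with its pipe (open); stop at 0.95. While seized it turns stiffly (0.13 N m) and only from -0.4 to 0.4. Rocked slowly past +0.25, -0.25, +0.25 in turn (aim for 0.3; more rocks do no harm) it breaks free, then turns easily and stays where it is left.
- rusty_cock: The seized cock, rust brown, bolted down; origin on the table under the turning axis, x axis along its pipe, z up. Grey foot plate 90 x 70 x 8 mm; body 23 mm in radius with a 41 mm wide hexagon whose top is 54 mm above the table; pipe stub 25 mm thick, 128 mm long, centre line 30 mm up.
- blue_handle (a joint): Angle of the blue bar handle of the neighbouring sound cock (same sizes and form, brass body, handle across its pipe: shut), rad, anticlockwise; starts within 0.05 of 0 and turns easily. It must stay within 0.2 of 0.
Mind the look-alikes: they are no part of the job. What is shaped like the rusty_cock but purple or turquoise is not meant.

How it is judged (in metres and radians):
On the way, in this order (a step that is already met when the one before it is completed fails the run):
1. the rusty handle is rocked anticlockwise, past 0.15 rad (value of joint rusty_handle above 0.15 rad), for 0.05 s.
2. it is rocked back clockwise, past -0.15 rad (value of joint rusty_handle below -0.15 rad), for 0.05 s.
3. it is rocked anticlockwise again, past 0.15 rad (value of joint rusty_handle above 0.15 rad), for 0.05 s.
At the end, for the whole second after the job is handed in: The rusty handle stands in line with its pipe to within 10 degrees (joint above 0.70 rad) and at rest (value of joint rusty_handle above 0.7 rad and velocity of joint rusty_handle between -0.05 and 0.05 rad/s); the robot touches nothing.
It fails at once if the blue handle is turned by more than 0.2 rad (value of joint blue_handle above 0.2 rad or value of joint blue_handle below -0.2 rad).
It also fails if it takes over 38 s, if anything falls off the work surface, if the arm or the gripper's body presses on something with over 40 N, if the wrist force passes 120 N, or if a joint passes its speed limit or range.

ROBOT

A 7-joint arm with a two-finger parallel gripper is mounted at the origin on a cart in front of the work surface, level with it; the furniture and walls round the work are solid. World frame = base frame: x ahead of the robot, y to its left, z up, the work surface at z = 0. Lengths are in mm, angles in degrees, forces in N, time in s.
With the tool pointing down it reaches from about 425 to 975 mm from the base axis. Payload 16.7 kg.
Tool frame: the origin (TCP) lies midway between the tips of the shut fingers; the grasp point (between the pads) lies 19 mm behind it; z points along the fingers, y is the line along which they close (so a half turn about z gives the same grasp; the last joint's range is limited). The gripper opens to 85 mm and grips with 20 to 120 N. Pads are 22 mm wide; open, the fingers measure 114 mm over their backs; the gripper's body (76 mm by 85 mm) begins 54 mm behind the grasp point. The pads swing forward as they close: fully open they stand 13 mm farther back than shut.
Start: joints at [-78.868, 24.414, 4.234, 92.017, -1.954, 63.644, -3.845], TCP at [227.524, 635.46, 231.302] pointing down, gripper open.
Joint ranges: [-163.25, 163.25], [-28.42, 122.38], [-70.27, 78.77], [12.13, 141.07], [-58.53, 238.53], [9.26, 117.41], [-156.51, 156.51]. Speed limits (degrees/s): [108.29, 108.29, 136.94, 136.94, 172.46, 172.46, 172.46].

INTERFACE

Orientations are given as [roll, pitch, yaw] about the fixed x, y, z axes, in that order (R = Rz(yaw) Ry(pitch) Rx(roll)).
In Python, from plant import status, snapshot, calibration, bot gives the robot as it stands.
- The arm moves only by the tool move_arm, never from a script. Its argument "plan" is a list of rows, each a list of 7 numbers: the shift along the world's x, y, z in mm, then the turn, a rotation vector about the world's x, y, z in degrees, then the finger opening in mm, from 0 to 85.4. In form: [[dx, dy, dz, rx, ry, rz, grip], ...]. A call has 1 to 20 rows; each row is the pose to reach, as a shift and turn from the pose commanded when the call began; what a row does not reach only later rows make up. A row lasts 1/8 s, in which the tool goes at most 62.5 mm and 10.7 degrees, less where a joint would pass 70% of its speed; a pose out of reach is approached as far as the arm can. A call with a gripper value outside its range is refused whole. The fingers move at their own pace and stop on an object; "grip_force" is the grip in N (left out, the last holds). Time passes only in rows, so rows that repeat a pose let the fingers close. It gives the time, the measured TCP pose, the force, the opening and the grip force at its end, in the units of the state.
- status.observe(): the state, without advancing time (a new reading comes with each control period).
- snapshot(name): name is "side" or "top" or "wrist"; returns (picture, depth): 400x640x3 uint8, red, green, blue; 400x640 float32, mm along the optical axis (not along the pixel's ray), 0 where there is no reading.
- calibration(name): a dict with "intrinsics" (3x3 intrinsics, pixels), "k1" (the pictures are not rectified: a ray, as slopes to the right and down, at radius r is drawn at 1 + k1 r^2 times it, then the intrinsics apply), "R" (3x3) and "t" (3): a world point X has camera coordinates R X + t; the wrist camera has in their place "mount" (4x4, takes a point from camera to tool coordinates, whose origin is the TCP and whose axes are the flange's). Camera axes: x right, y down, z forward; pixel columns grow to the right and rows downward; lengths in mm; the calibration is good to about 2 mm. A picture is of the moment at which its call begins: read the wrist's pose just before it. calibration takes no time and is no camera call.
- bot.sign_off(): hands the job in; it is judged then, once.
The state is a dict: "time": time; "qpos": joint angles; "joint_velocities": joint speeds; "joint_torque": joint torques, N m; "ee_pos": TCP position; "tcp_rot": TCP orientation; "wrist_force": force on the tool from outside, world axes, zero at the start; "ft_torque": the same for the moment, N m; "opening": finger opening in mm; "gripper_force": force on a finger pad.
Only numpy, scipy, OpenCV 4.12 (cv2) and the standard library are available. Lean on these libraries where they do the work, as an engineer would, in place of code of your own. Each camera call takes 0.05 s, during which the arm holds its last target. There are 200 camera calls.

## Working session

There is one attempt and no reset: what is moved stays moved. The work goes in short steps, Python scripts to look and compute and a tool call to move; the robot and the scene stay as the last step left them, time stands still between calls to the robot, and variables do not carry over. Pictures are saved under pics/ and viewed, at most 10 in all, crops included, and the job is handed in when it is done.

Besides the shell and the picture viewer there is one more tool, called after "Emit:" as name(argument=value, ...) on one line, values as JSON. move_arm: Moves the arm, as the interface text tells. Its arguments: {"type":"object","properties":{"plan":{"type":"array"},"grip_force":{"type":"number"}},"required":["plan"]}

```bash
mkdir -p pics
python3 - <<'E'
from plant import status,snapshot,calibration
import cv2,numpy as np
s=status.observe();print(s)
for n in("side","top"):
    p,d=snapshot(n);cv2.imwrite(f"pics/{n}0.png",p[:,:,::-1]);np.save(f"pics/{n}0.npy",d)
    c=calibration(n);print(n,c)
E
```

```text
{'time': 0.0, 'qpos': array([-78.86470146,  24.45054972,   4.23280521,  92.05375302,
        -1.95340188,  63.64499451,  -3.84383723]), 'joint_velocities': array([ 0.06840822,  0.0285489 , -0.04721825,  0.03228126, -0.01176904,
        0.11584597,  0.04492315]), 'joint_torque': array([-6.60873338e-04, -9.49800682e+01,  3.76040250e+00, -4.63513613e+01,
        1.92575378e-02,  1.02499849e-02, -3.98995780e-05]), 'ee_pos': array([227.45188449, 635.06557809, 230.58927225]), 'tcp_rot': array([-1.79923193e+02,  6.70300273e-03,  1.60296663e+02]), 'wrist_force': array([0.48622926, 0.36380011, 0.59408448]), 'ft_torque': array([ 0.01591294, -0.01430782, -0.06202741]), 'gripper_force': 0.0, 'opening': 85.32107240243144}
side {'intrinsics': array([[411.29963576,   0.        , 318.34250643],
       [  0.        , 411.29963576, 196.65993389],
       [  0.        ,   0.        ,   1.        ]]), 'k1': -0.07981802547699705, 'R': array([[ 0.83285985, -0.55322533, -0.01691772],
       [-0.23207156, -0.3212993 , -0.91810106],
       [ 0.50248111,  0.76857563, -0.39598515]]), 't': array([-408.06138639,  190.33540472,  635.64815776])}
top {'intrinsics': array([[391.42542783,   0.        , 308.68542513],
       [  0.        , 391.42542783, 200.28605811],
       [  0.        ,   0.        ,   1.        ]]), 'k1': -0.05633561515111902, 'R': array([[ 0.02918937, -0.99936705,  0.02033425],
       [-0.99185263, -0.03148152, -0.12343933],
       [ 0.12400135, -0.01656546, -0.99214377]]), 't': array([-34.99155949, 462.40283075, 883.51442627])}
```

View pics/top0.png

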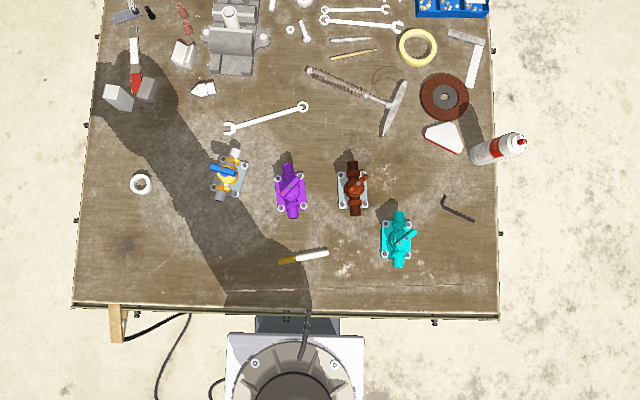

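View pics/side0.png

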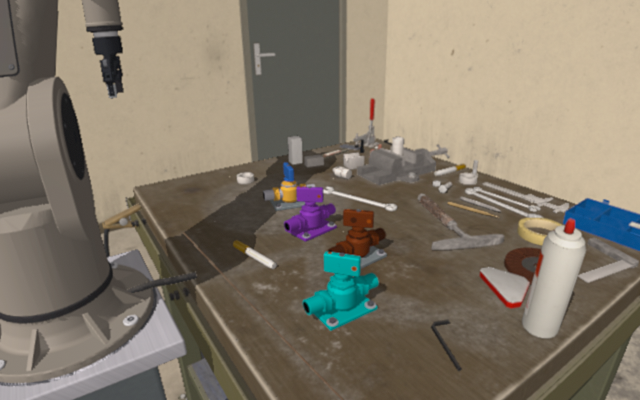

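Candidates in the top view are blue/brass at (227,175), purple (290,190), rusty brown (353,188) and turquoise (399,238). The brown grinding disc at (444,96) is not a cock. I choose the rusty one at (353,188) and will check it in a close crop while measuring.

```bash
cat > h.py <<'E'
import numpy as np,cv2
from plant import calibration
def rays(n):
    c=calibration(n);K=c["intrinsics"]
    v,u=np.mgrid[0:400,0:640].astype(float)
    p=np.stack([u,v],-1).reshape(-1,1,2)
    r=cv2.undistortPoints(p,K,np.array([c["k1"],0,0,0,0.]))[:,0].reshape(400,640,2)
    return np.dstack([r,np.ones((400,640))])
def world(n,d,Rt=None):
    r=rays(n)*d[...,None]
    if Rt is None:
        c=calibration(n);return (r-c["t"])@c["R"]
    return r@Rt[:3,:3].T+Rt[:3,3]
def plane(n,z):
    c=calibration(n);D=rays(n)@c["R"];o=-c["R"].T@c["t"]
    return o+D*((z-o[2])/D[...,2])[...,None]
def rect(P):
    (c,(w,h),a)=cv2.minAreaRect(P[:,:2].astype(np.float32))
    b=cv2.boxPoints((c,(w,h),a));e=[b[1]-b[0],b[2]-b[1]];l=max(e,key=np.linalg.norm)
    return np.round(c,1),round(max(w,h),1),round(min(w,h),1),round(np.degrees(np.arctan2(l[1],l[0]))%180,1)
E
python3 - <<'E'
import cv2,numpy as np
from h import *
im=cv2.imread("pics/top0.png");d=np.load("pics/top0.npy");W=world("top",d)
h=cv2.cvtColor(im,cv2.COLOR_BGR2HSV)
roi=np.zeros((400,640),bool);roi[145:225,325:380]=1
brown=roi&((h[...,0]<14)|(h[...,0]>172))&(h[...,1]>140)
tab=W[230:260,500-60:480][...,2];print("table z",np.median(tab))
for lo,hi in((90,110),(15,60)):
    m=brown&(W[...,2]>lo)&(W[...,2]<hi)
    print(lo,m.sum(),np.median(W[m],0),rect(W[m]))
m=brown&(W[...,2]>90)
print("plane99",rect(plane("top",99)[m]), "all>90 in roi",(roi&(W[...,2]>90)).sum(),np.percentile(W[m][:,2],[5,50,95]))
# plate: grey, low saturation
g=roi&(h[...,1]<60)&(W[...,2]>2)&(W[...,2]<16);print("plate",g.sum(),rect(W[g]))
c=cv2.resize(im[140:235,310:425],None,fx=5,fy=5,interpolation=cv2.INTER_CUBIC);cv2.imwrite("pics/crop.png",c)
E
```

```text
table z -0.05547974069831682
90 121 [ 491.46562152 -121.37682138   98.5015792 ] (array([ 494.8, -124.1]), 54.4, 11.7, np.float32(134.5))
15 549 [ 491.47442053 -123.13372866   42.35829127] (array([ 495. , -123.6]), 126.9, 43.4, np.float32(2.3))
plane99 (array([ 475.7, -118.3]), 88.8, 37.9, np.float32(166.8)) all>90 in roi 166 [ 95.72808922  98.52275769 101.29741806]
plate 522 (array([ 507.9, -125.6]), 191.6, 130.4, np.float32(0.3))
```

View pics/crop.png

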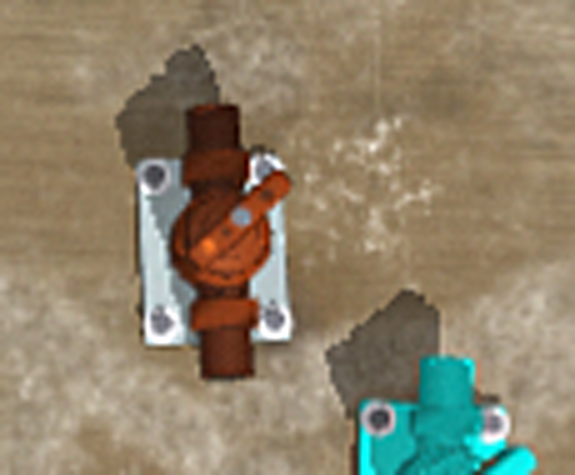

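Crop: the rust-brown bar runs from crop (200,250) to (285,185), up and to the right, about 45° off its pipe on the grey foot. Its centre (495,-124), top height 98.5 mm and size 54x12 mm agree with the given sizes, and the pipe centre agrees too. Moving above it.

Emit:
move_arm(plan=[[40,-50,0,0,0,0,60],[80,-105,0,0,0,0,60],[120,-160,0,0,0,-4,60],[160,-215,0,0,0,-8,60],[200,-270,0,0,0,-12,60],[240,-325,0,0,0,-16,60],[255,-380,0,0,0,-20,60],[257,-440,0,0,0,-24,60],[260,-500,0,0,0,-26,60],[262,-560,-10,0,0,-26,60],[264,-620,-20,0,0,-26,60],[266,-680,-30,0,0,-26,60],[267,-740,-40,0,0,-26,60],[267.5,-759.5,-51,0,0,-26,60],[267.5,-759.5,-51,0,0,-26,60],[267.5,-759.5,-51,0,0,-26,60],[267.5,-759.5,-51,0,0,-26,60],[267.5,-759.5,-51,0,0,-26,60]])

```text
time: 2.35
ee_pos: [495.3, -123.2, 180.5]
tcp_rot: [180.0, 0.0, 134.4]
wrist_force: [-0.0, 0.1, -0.7]
opening: 60.0
gripper_force: 0.0
```

Run:
```python
from plant import status,snapshot,calibration
import cv2,numpy as np
from h import *
from scipy.spatial.transform import Rotation as Ro
s=status.observe();print({k:np.round(s[k],1) for k in("time","qpos","ee_pos","tcp_rot","wrist_force")})
p,d=snapshot("wrist");im=p[:,:,::-1].copy();cv2.imwrite("pics/w1.png",im)
T=np.eye(4);T[:3,:3]=Ro.from_euler("xyz",s["tcp_rot"],degrees=True).as_matrix();T[:3,3]=s["ee_pos"]
W=world("wrist",d,T@calibration("wrist")["mount"])
h=cv2.cvtColor(im,cv2.COLOR_BGR2HSV)
near=(np.hypot(W[...,0]-495,W[...,1]+124)<80)&(d>0)
br=near&((h[...,0]<14)|(h[...,0]>172))&(h[...,1]>140)
for lo,hi in((94,104),(15,50)):
    m=br&(W[...,2]>lo)&(W[...,2]<hi);print(lo,m.sum(),rect(W[m]) if m.sum()>5 else 0, np.median(W[m],0))
```

```text
{'time': np.float64(2.4), 'qpos': array([-21.1,  13.5,  32.4, 117.4,  -9.2,  51.4,  60.7]), 'ee_pos': array([ 495.3, -123.2,  180.5]), 'tcp_rot': array([180. ,   0. , 134.4]), 'wrist_force': array([-0. ,  0.1, -0.7])}
94 944 (array([ 495.3, -127.1]), 55.4, 11.6, np.float32(133.8)) [ 491.55647405 -123.65203845   97.96417767]
15 1218 (array([ 500.2, -127.2]), 114.1, 42.9, np.float32(173.6)) [ 479.20410016 -124.40537079   43.43232368]
```

View pics/w1.png

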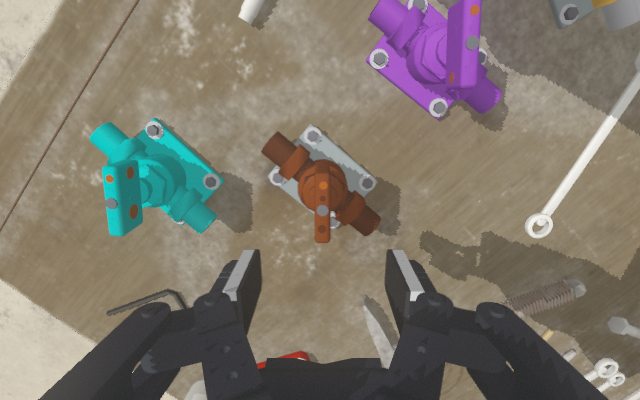

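The wrist view shows the rusty bar upright at (322,210), centred between the fingers and lined up with them. The wrist camera puts its centre at (495.3,-127.1) and the top camera at (494.8,-124.1), so I take y = -125.5. Next I descend and close.

Emit:
move_arm(plan=[[0,-1.5,-30,0,0,0,60],[0,-1.5,-60,0,0,0,60],[0,-1.5,-90,0,0,0,60],[0,-1.5,-112,0,0,0,60],[0,-1.5,-112,0,0,0,60],[0,-1.5,-112,0,0,0,40],[0,-1.5,-112,0,0,0,20],[0,-1.5,-112,0,0,0,5],[0,-1.5,-112,0,0,0,0],[0,-1.5,-112,0,0,0,0],[0,-1.5,-112,0,0,0,0],[0,-1.5,-112,0,0,0,0]], grip_force=50)

```text
time: 3.9
ee_pos: [496.2, -125.0, 69.3]
tcp_rot: [179.9, 0.1, 134.3]
wrist_force: [1.3, 5.3, 8.3]
opening: 11.0
gripper_force: 51.0
```

Run:
```python
from plant import status
s=status.observe();print({k:np.round(s[k],2) if 0 else s[k] for k in("time","ee_pos","tcp_rot","wrist_force","ft_torque","opening","gripper_force")})
```

```text
{'time': 3.9, 'ee_pos': array([ 496.17004683, -124.95972622,   69.31319299]), 'tcp_rot': array([1.79884129e+02, 5.98471203e-02, 1.34339865e+02]), 'wrist_force': array([1.26958972, 5.28132938, 8.26357344]), 'ft_torque': array([ 0.75407092, -0.13307437, -0.00682762]), 'opening': 11.036638396191158, 'gripper_force': 51.004897356033325}
```

Emit:
move_arm(plan=[[0.7,0.7,0,0,0,0,0],[0.7,0.7,0,0,0,2,0],[0.7,0.7,0,0,0,4,0],[0.7,0.7,0,0,0,6,0],[0.7,0.7,0,0,0,8,0],[0.7,0.7,0,0,0,10,0],[0.7,0.7,0,0,0,12,0],[0.7,0.7,0,0,0,14,0],[0.7,0.7,0,0,0,16,0],[0.7,0.7,0,0,0,18,0],[0.7,0.7,0,0,0,18,0],[0.7,0.7,0,0,0,18,0]], grip_force=80)

```text
time: 5.4
ee_pos: [496.1, -125.0, 69.3]
tcp_rot: [180.0, 0.1, 152.3]
wrist_force: [-3.5, -0.2, 14.0]
opening: 10.8
gripper_force: 80.7
```

Run:
```python
from plant import status,snapshot
import cv2,numpy as np
s=status.observe();print([(k,np.round(s[k],2)) for k in("time","qpos","ee_pos","tcp_rot","wrist_force","ft_torque","opening","gripper_force")])
p,d=snapshot("wrist");cv2.imwrite("pics/w2.png",p[:,:,::-1])
```

```text
[('time', np.float64(5.4)), ('qpos', array([-12.04,  23.2 ,  23.04, 121.65, -14.64,  37.67,  83.27])), ('ee_pos', array([ 496.1 , -125.05,   69.32])), ('tcp_rot', array([1.7996e+02, 6.0000e-02, 1.5229e+02])), ('wrist_force', array([-3.51, -0.16, 14.  ])), ('ft_torque', array([-0.15,  0.88,  0.03])), ('opening', np.float64(10.8)), ('gripper_force', np.float64(80.66))]
```

View pics/w2.png

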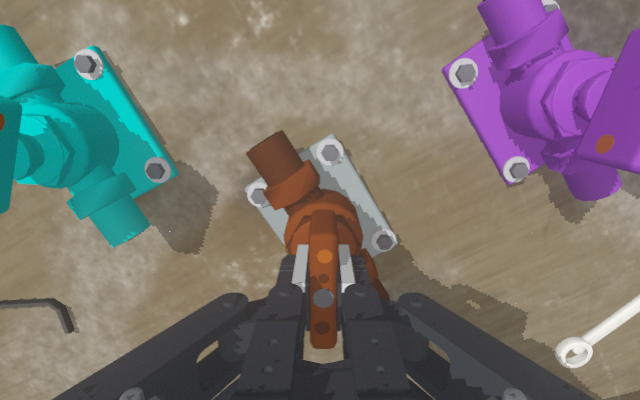

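The bar at (323,290) stays in line with the fingers and has turned about 18° with them. Rocking back next.

Emit:
move_arm(plan=[[0,0,0,0,0,-2,0],[0,0,0,0,0,-4,0],[0,0,0,0,0,-6,0],[0,0,0,0,0,-8,0],[0,0,0,0,0,-10,0],[0,0,0,0,0,-12,0],[0,0,0,0,0,-14,0],[0,0,0,0,0,-16,0],[0,0,0,0,0,-18,0],[0,0,0,0,0,-20,0],[0,0,0,0,0,-22,0],[0,0,0,0,0,-24,0],[0,0,0,0,0,-26,0],[0,0,0,0,0,-28,0],[0,0,0,0,0,-30,0],[0,0,0,0,0,-32,0],[0,0,0,0,0,-35,0],[0,0,0,0,0,-38,0],[0,0,0,0,0,-38,0],[0,0,0,0,0,-38,0]])

```text
time: 7.95
ee_pos: [496.4, -124.8, 69.3]
tcp_rot: [179.9, 0.0, 114.3]
wrist_force: [-3.2, 1.1, 13.7]
opening: 11.0
gripper_force: 80.8
```

Emit:
move_arm(plan=[[0,0,0,0,0,2,0],[0,0,0,0,0,4,0],[0,0,0,0,0,6,0],[0,0,0,0,0,8,0],[0,0,0,0,0,10,0],[0,0,0,0,0,12,0],[0,0,0,0,0,14,0],[0,0,0,0,0,16,0],[0,0,0,0,0,18,0],[0,0,0,0,0,20,0],[0,0,0,0,0,22,0],[0,0,0,0,0,24,0],[0,0,0,0,0,26,0],[0,0,0,0,0,28,0],[0,0,0,0,0,30,0],[0,0,0,0,0,32,0],[0,0,0,0,0,35,0],[0,0,0,0,0,38,0],[0,0,0,0,0,38,0],[0,0,0,0,0,38,0]])

```text
time: 10.45
ee_pos: [496.1, -125.0, 69.4]
tcp_rot: [180.0, 0.1, 152.3]
wrist_force: [-3.7, 0.6, 12.8]
opening: 10.5
gripper_force: 80.7
```

Run:
```python
from plant import status
import numpy as np
s=status.observe();print([(k,np.round(s[k],2)) for k in("time","qpos","ee_pos","tcp_rot","wrist_force","ft_torque")])
```

```text
[('time', np.float64(10.45)), ('qpos', array([-12.01,  23.19,  23.  , 121.65, -14.61,  37.67,  83.24])), ('ee_pos', array([ 496.12, -125.03,   69.35])), ('tcp_rot', array([1.7996e+02, 6.0000e-02, 1.5229e+02])), ('wrist_force', array([-3.68,  0.62, 12.76])), ('ft_torque', array([-0.13,  0.95, -0.01]))]
```

Two stages done; I'll rock once more as the task asks.

Emit:
move_arm(plan=[[0,0,0,0,0,-2,0],[0,0,0,0,0,-4,0],[0,0,0,0,0,-6,0],[0,0,0,0,0,-8,0],[0,0,0,0,0,-10,0],[0,0,0,0,0,-12,0],[0,0,0,0,0,-14,0],[0,0,0,0,0,-16,0],[0,0,0,0,0,-18,0],[0,0,0,0,0,-20,0],[0,0,0,0,0,-22,0],[0,0,0,0,0,-24,0],[0,0,0,0,0,-26,0],[0,0,0,0,0,-28,0],[0,0,0,0,0,-30,0],[0,0,0,0,0,-32,0],[0,0,0,0,0,-35,0],[0,0,0,0,0,-38,0],[0,0,0,0,0,-38,0],[0,0,0,0,0,-38,0]])

```text
time: 12.95
ee_pos: [496.3, -124.7, 69.4]
tcp_rot: [179.9, 0.0, 114.3]
wrist_force: [-3.9, 1.8, 14.9]
opening: 11.0
gripper_force: 81.0
```

Emit:
move_arm(plan=[[0,0,0,0,0,2,0],[0,0,0,0,0,4,0],[0,0,0,0,0,6,0],[0,0,0,0,0,8,0],[0,0,0,0,0,10,0],[0,0,0,0,0,12,0],[0,0,0,0,0,14,0],[0,0,0,0,0,16,0],[0,0,0,0,0,18,0],[0,0,0,0,0,20,0],[0,0,0,0,0,22,0],[0,0,0,0,0,24,0],[0,0,0,0,0,26,0],[0,0,0,0,0,28,0],[0,0,0,0,0,30,0],[0,0,0,0,0,32,0],[0,0,0,0,0,35,0],[0,0,0,0,0,38,0],[0,0,0,0,0,38,0],[0,0,0,0,0,38,0]])

```text
time: 15.45
ee_pos: [496.1, -125.0, 69.3]
tcp_rot: [180.0, 0.1, 152.3]
wrist_force: [-3.2, -0.4, 13.6]
opening: 10.6
gripper_force: 80.7
```

Emit:
move_arm(plan=[[0,0,0,0,0,2,0],[0,0,0,0,0,4,0],[0,0,0,0,0,6,0],[0,0,0,0,0,8,0],[0,0,0,0,0,10,0],[0,0,0,0,0,12,0],[0,0,0,0,0,14,0],[0,0,0,0,0,16,0],[0,0,0,0,0,18,0],[0,0,0,0,0,20,0],[0,0,0,0,0,22,0],[0,0,0,0,0,24,0],[0,0,0,0,0,26,0],[0,0,0,0,0,28,0],[0,0,0,0,0,30,0],[0,0,0,0,0,30,0],[0,0,0,0,0,30,0]])

```text
time: 17.58
ee_pos: [496.1, -125.3, 69.4]
tcp_rot: [-180.0, 0.1, -177.7]
wrist_force: [-4.1, -1.5, 13.6]
opening: 10.7
gripper_force: 80.5
```

Run:
```python
from plant import status,snapshot
import numpy as np,cv2
s=status.observe();print([(k,np.round(s[k],2)) for k in("time","qpos","ee_pos","tcp_rot","wrist_force","ft_torque")])
p,d=snapshot("wrist");cv2.imwrite("pics/w3.png",p[:,:,::-1])
```

```text
[('time', np.float64(17.58)), ('qpos', array([ -5.78,  22.32,  15.34, 121.3 ,  -9.5 ,  37.41, 108.3 ])), ('ee_pos', array([ 496.09, -125.31,   69.36])), ('tcp_rot', array([-1.7998e+02,  7.0000e-02, -1.7772e+02])), ('wrist_force', array([-4.14, -1.45, 13.56])), ('ft_torque', array([-0.46,  0.82,  0.03]))]
```

View pics/w3.png

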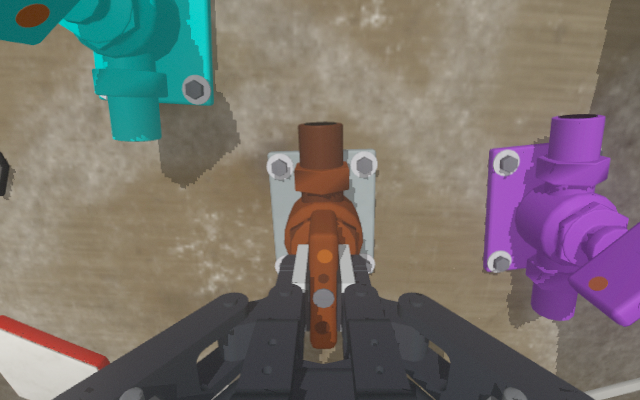

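The bar at (323,290) lies in line with its pipe at (321,145). I release and lift straight up.

Emit:
move_arm(plan=[[0,0,0,0,0,0,15],[0,0,0,0,0,0,25],[0,0,0,0,0,0,40],[0,0,0,0,0,0,50],[0,0,0,0,0,0,50],[0,0,0,0,0,0,50],[0,0,15,0,0,0,50],[0,0,40,0,0,0,50],[0,0,70,0,0,0,50],[0,0,100,0,0,0,50],[0,0,120,0,0,0,50],[0,0,120,0,0,0,50],[0,0,120,0,0,0,50]])

```text
time: 19.25
ee_pos: [495.5, -124.8, 188.3]
tcp_rot: [180.0, -0.0, -177.7]
wrist_force: [-0.0, 0.3, 0.2]
opening: 49.9
gripper_force: 0.0
```

Run:
```python
from plant import status,snapshot,calibration
import cv2,numpy as np
from h import *
from scipy.spatial.transform import Rotation as Ro
s=status.observe();print({k:np.round(s[k],1) for k in("time","ee_pos","tcp_rot","wrist_force")})
p,d=snapshot("wrist");im=p[:,:,::-1].copy();cv2.imwrite("pics/w4.png",im)
T=np.eye(4);T[:3,:3]=Ro.from_euler("xyz",s["tcp_rot"],degrees=True).as_matrix();T[:3,3]=s["ee_pos"]
W=world("wrist",d,T@calibration("wrist")["mount"])
h=cv2.cvtColor(im,cv2.COLOR_BGR2HSV)
near=(np.hypot(W[...,0]-495,W[...,1]+124)<80)&(d>0)
br=near&((h[...,0]<14)|(h[...,0]>172))&(h[...,1]>140)
for lo,hi in((94,104),(15,50)):
    m=br&(W[...,2]>lo)&(W[...,2]<hi);print(lo,m.sum(),rect(W[m]))
```

```text
{'time': np.float64(19.2), 'ee_pos': array([ 495.5, -124.8,  188.3]), 'tcp_rot': array([ 180. ,   -0. , -177.7]), 'wrist_force': array([-0. ,  0.3,  0.2])}
94 897 (array([ 495.2, -128. ]), 55.0, 11.4, np.float32(2.6))
15 966 (array([ 506.6, -126.5]), 103.9, 43.5, np.float32(4.1))
```

View pics/w4.png

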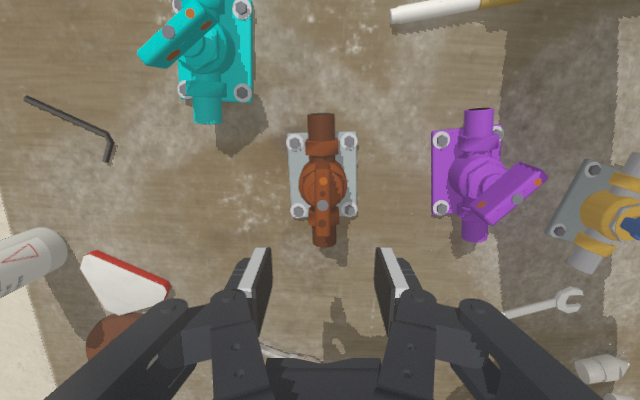

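The bar at (322,205) lies in line with its pipe: bar 2.6°, pipe 2.3° to 4.1°. The gripper is clear of everything, so I hand in.

```bash
python3 -c "
from plant import bot
print(bot.sign_off())"
```

```text
the job is handed in; nothing more can be done
None
```

The rusty cock was rocked free and turned until its handle lies in line with its pipe (within about 2° by the wrist camera), then released; the blue cock was never touched, and the job was handed in at about 19 s with no verdict returned.

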